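# Pop and open the screened test box

## Robot

A 6-joint arm with a two-finger parallel gripper is mounted at the origin on a cart in front of the work surface, level with it; the furniture and walls round the work are solid. World frame = base frame: x ahead of the robot, y to its left, z up, the work surface at z = 0. Lengths are in m, angles in rad, forces in N, time in s.
With the tool pointing down it reaches from about 0.4 to 0.825 m from the base axis. Payload 7 kg.
Tool frame: the origin (TCP) lies at the very end of the fingers, on their centre line; the grasp point (between the pads) lies 19 mm behind it (arm.grip_point_offset is the distance from the TCP to the grasp point, in m); z points along the fingers, y is the line along which they close (so a half turn about z gives the same grasp; the last joint's range is limited). The gripper opens to 88 mm and grips with 3 to 60 N. Pads are 19 mm wide; open, the fingers measure 130 mm over their backs; the gripper's body (78 mm by 193 mm) begins 47 mm behind the grasp point.
Start: joints at [1.528, 0.359, 0.012, 0, -1.224, -0.288], TCP at [0.219, 0.638, 0.227] pointing down, gripper open.
Joint ranges: [-3.07, 3.07], [-1.43, 2.12], [-1.02, 1.25], [-3.03, 1.67], [-3.05, -0], [-3.03, 3.03]. Speed limits (rad/s): [2.39, 2.39, 3.01, 3.14, 3.14, 3.14].

## Interface

Orientations are given as [roll, pitch, yaw] about the fixed x, y, z axes, in that order (R = Rz(yaw) Ry(pitch) Rx(roll)).
In Python, from station import arm, cams gives the robot as it stands.
- The arm moves only by the shell command python3 -m handwheel 'ROWS' [FORCE]. ROWS is JSON, a list that holds one entry, the list of rows, each a list of 7 numbers: the shift along the tool's x, y, z normalised to -1 to 1, where 1 is 0.08 m, then the turn, a rotation vector about the tool's x, y, z normalised to -1 to 1, where 1 is 0.5 rad, then the closure in counts, from 0 (fully open) to 255 (shut). In form: [[[x, y, z, wx, wy, wz, hand], ...]]. A call has 1 to 5 rows; each row is the pose to reach, as a shift and turn from the pose commanded when the call began, along the tool's axes at that moment; what a row does not reach only later rows make up. A row lasts 1/8 s, in which the tool goes at most 62.5 mm and 10.7 degrees, less where a joint would pass 70% of its speed; a pose out of reach is approached as far as the arm can. A call with a number of a shift or a turn outside -1 to 1 is refused whole. A call with a gripper value outside its range is refused whole. The fingers move at their own pace and stop on an object; FORCE is the grip in N (left out, the last holds). Time passes only in rows, so rows that repeat a pose let the fingers close. It gives the time, the measured TCP pose, the force, the opening and the grip force at its end, in the units of the state.
- arm.get_state(): the state, without advancing time (a new reading comes with each control period).
- cams.grab_frame(name): name is "scene" or "top" or "wrist"; returns the picture (480x640x3 uint8, blue, green, red); there is no depth.
- cams.camera_info(name): a dict with "camera_matrix" (3x3 intrinsics, pixels), "dist_coeffs" ([k1, k2, p1, p2, k3] as OpenCV has them; the pictures are not rectified), "R" (3x3) and "t" (3): a world point X has camera coordinates R X + t; the wrist camera has in their place "hand_eye" (4x4, takes a point from camera to tool coordinates, whose origin is the TCP and whose axes are the flange's). Camera axes: x right, y down, z forward; pixel columns grow to the right and rows downward; lengths in m; the calibration is good to about 2 mm. A picture is of the moment at which its call begins: read the wrist's pose just before it. camera_info takes no time and is no camera call.
- arm.job_done(): hands the job in; it is judged then, once.
The state is a dict: "t": time; "q": joint angles; "qd": joint speeds; "joint_efforts": joint torques, N m; "eef_pos": TCP position; "ee_rot": TCP orientation; "force": force on the tool from outside, world axes, zero at the start; "moment": the same for the moment, N m; "width": finger opening in m; "gripper_force": force on a finger pad.
Only numpy, scipy, OpenCV 4.12 (cv2) and the standard library are available. Lean on these libraries where they do the work, as an engineer would, in place of code of your own. Each camera call takes 0.05 s, during which the arm holds its last target. There are 200 camera calls.

## Task

Open the test box that has the orange release tab: press the tab down with a fingertip until the lid springs up, then push the lid all the way back onto its stop so that it stays fully open when you take the hand away. Only press and push: do not grip or lift anything, keep the box with the blue tab shut, and leave the loose parts lying around where they are.

Things in the scene. Friction and masses are not known exactly. Their poses are not given: they have to be found in the camera images.
- orange_box: Grey test box fixed to the bench, 110 x 110 x 56 mm (65 mm high with its lid shut), orange release tab in front and an orange square on the lid. Origin: centre of its underside, on the bench. Its x axis points from the front (tab) to the back (hinge), y to the left along the hinge, z up. A brass connector sticks out 10 mm from each side.
- orange_tab_pad (a point): Middle of the top of the orange tab, 46 mm above the bench, 92 mm in front of the box's centre; pad 28 mm (front-back) x 34 mm. Pressed down 4 to 5 mm with 3 to 6 N it rocks a steel hook (14 mm wide, top at 70 mm, 35 mm behind the pad's middle) off the lid's front edge. It bottoms after 7.5 mm and springs back when let go.
- orange_tab (a joint): Turn of the orange tab, rad: 0 at rest, about 0.15 where the hook lets go, 0.27 pressed to the bottom.
- orange_hinge (a point): Middle of the orange box's lid hinge axis: 57 mm behind the box's centre, 58 mm above the bench; the axis runs along the box's y.
- orange_lid_edge (a point): Middle of the front edge of the orange box's lid, on its underside, 117 mm from the hinge axis. The lid is a flat plate 115 mm (front-back) x 112 mm wide x 7 mm thick, about 0.1 kg; shut, its underside is 58 mm above the bench and its edge overhangs the case's front by 5 mm.
- orange_lid (a joint): Opening of the orange lid, rad: 0 shut; about 0.6 where a sprung pin lifts it within a second of unlatching (front edge then 125 mm above the bench); 1.57 upright; 1.85 on its stop, leaning back. Damped hinge with friction: below 0.8 the lid sinks back onto the pin, above 1.2 it stays where left and does not fall onto the stop by itself. About 1 N at the edge swings it.
- blue_box: The same kind of box, 110 x 110 x 65 mm shut, with a blue tab and a blue square on its lid; it must stay shut. Origin and axes as for the orange box. The two boxes may stand in either place.
- blue_lid (a joint): Opening of the blue box's lid, rad: 0 shut.
- filter_module_centre (a point): Centre of a loose white filter module on a green base, 30 x 42 x 17 mm, on the bench between the boxes.
- attenuator_centre (a point): Centre of a loose silver and blue coaxial attenuator, 54 x 17 x 17 mm, on the bench.
- heatsink_centre (a point): Centre of a loose aluminium finned heatsink, 34 x 50 x 26 mm, on the bench.
- flux_pot_centre (a point): Centre of a loose white pot with a yellow lid, 46 mm across, 22 mm high, on the bench.

How it is judged:
On the way, in this order (a step that is already met when the one before it is completed fails the run):
1. the orange tab is pressed and the orange lid comes free of its hook (value of joint orange_tab above 0.06 rad and value of joint orange_lid above 0.03 rad).
2. the orange lid is pushed back onto its stop (value of joint orange_lid above 1.72 rad), for 0.2 s.
At the end, for the whole second after the job is handed in: The orange lid stands open at more than 1.72 rad (stop at 1.85), at rest; its tab is back up; the blue lid is shut (under 0.05 rad); each loose part is within 15 mm of where it started (value of joint orange_lid above 1.72 rad and velocity of joint orange_lid below 0.05 rad/s and value of joint each of orange_tab, blue_lid below 0.05 rad and distance of each of filter_module_centre, attenuator_centre, heatsink_centre, flux_pot_centre from where it was at the start of the episode below 0.015 m); the robot touches nothing.
It fails at once if the blue box's lid comes open (value of joint blue_lid above 0.05 rad).
It fails at once if a loose part is moved by more than 15 mm or lifted (distance of any of filter_module_centre, attenuator_centre, heatsink_centre, flux_pot_centre from where it was at the start of the episode above 0.015 m).
It also fails if it takes over 45 s, if anything falls off the work surface, if the arm or the gripper's body presses on something with over 40 N, if the wrist force passes 120 N, or if a joint passes its speed limit or range.

## Working session

There is one attempt and no reset: what is moved stays moved. The work goes in short steps, Python scripts to look and compute and a shell command to move; the robot and the scene stay as the last step left them, time stands still between calls to the robot, and variables do not carry over. Pictures are saved under pics/ and viewed, at most 10 in all, crops included, and the job is handed in when it is done.

```bash
mkdir -p pics; ls; python3 - <<'E'
from station import arm,cams
import cv2,numpy as np
s=arm.get_state();print(s['eef_pos'],s['ee_rot'],s['width'],s['t'])
for n in("top","scene"):
    cv2.imwrite(f"pics/{n}0.png",cams.grab_frame(n))
    i=cams.camera_info(n);print(n,i)
E
```

```text
pics
[0.21906866 0.63794485 0.2256113 ] [ 3.13995615e+00 -8.47593110e-05 -3.30947084e-01] 0.08756227473957251 0.0
top {'camera_matrix': array([[467.97437859,   0.        , 322.30764181],
       [  0.        , 467.97437859, 239.97473692],
       [  0.        ,   0.        ,   1.        ]]), 'dist_coeffs': array([-0.04384123,  0.        ,  0.        ,  0.        ,  0.        ]), 'R': array([[-0.08112996, -0.99668952,  0.00528459],
       [-0.95967487,  0.07668301, -0.27045122],
       [ 0.26915066, -0.02701319, -0.96271917]]), 't': array([0.30866498, 0.47636578, 0.78727848])}
scene {'camera_matrix': array([[462.387072  ,   0.        , 316.4396217 ],
       [  0.        , 462.387072  , 234.96711649],
       [  0.        ,   0.        ,   1.        ]]), 'dist_coeffs': array([-0.02999185,  0.        ,  0.        ,  0.        ,  0.        ]), 'R': array([[ 0.7551369 , -0.6553482 ,  0.01694135],
       [-0.47746527, -0.56750862, -0.67079124],
       [ 0.44921619,  0.49845031, -0.7414527 ]]), 't': array([-0.1753332 ,  0.42984431,  0.60084233])}
```

View pics/top0.png

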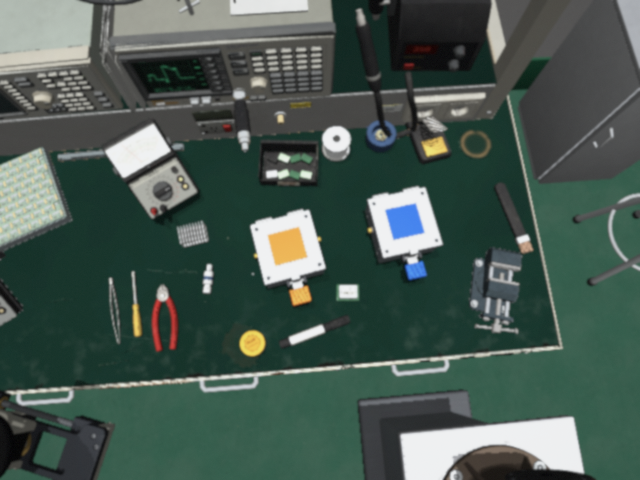

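View pics/scene0.png

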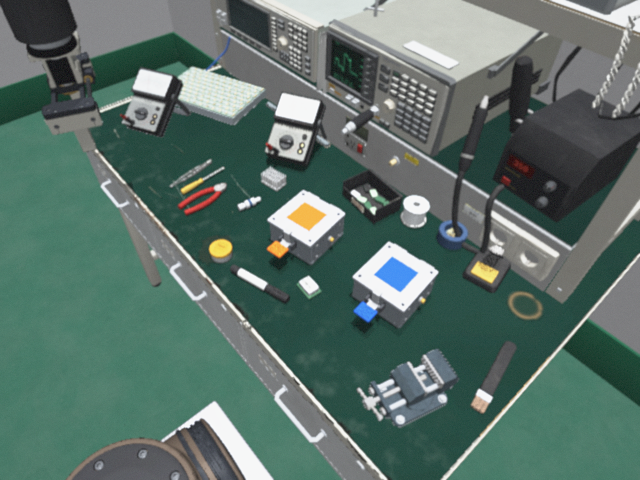

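The top view shows the orange box centred at about (288,246) with its tab at (300,293), and the blue box at (404,221) with its tab at (415,268). The filter is at (347,292), the pot at (252,343), the attenuator at (208,278) and the heatsink at (192,234). The scene view agrees: orange tab at (280,249).

```bash
cat > h.py <<'E'
import cv2,numpy as np
from station import arm,cams
def ray(n,uv,z):
    i=cams.camera_info(n);p=cv2.undistortPoints(np.array([[uv]],float),i['camera_matrix'],i['dist_coeffs'])[0,0]
    R,t=np.array(i['R']),np.array(i['t']);o=-R.T@t;d=R.T@np.r_[p,1];return o+d*(z-o[2])/d[2]
def blobs(im,lo,hi,a=40):
    m=cv2.inRange(cv2.cvtColor(im,cv2.COLOR_BGR2HSV),lo,hi)
    k,l,s,c=cv2.connectedComponentsWithStats(m)
    return [(s[j,4],c[j]) for j in range(1,k) if s[j,4]>a]
E
python3 - <<'E'
from h import *
for n in("top","scene"):
    im=cv2.imread(f"pics/{n}0.png")
    for nm,lo,hi in(("or",(8,140,120),(19,255,255)),("bl",(100,150,100),(125,255,255)),("ye",(20,120,120),(32,255,255))):
        for a,c in blobs(im,lo,hi):
            print(n,nm,a,c.round(1),*[ray(n,c,z).round(4)[:2] for z in(.065,.046,.022)])
for uv in [(250,222),(311,209),(326,272),(264,286)]: print(ray("top",uv,.065).round(4))
for nm,uv in dict(filt=(347,292),att=(208,278),hs=(192,234)).items(): print(nm,ray("top",uv,.012).round(3))
E
```

```text
top or 874 [286.8 245.8] [0.4938 0.3345] [0.499  0.3355] [0.5055 0.3367]
top or 205 [299.8 295.6] [0.4012 0.3171] [0.4042 0.3177] [0.4081 0.3184]
top bl 833 [404.2 221. ] [0.5237 0.1157] [0.5296 0.1116] [0.537  0.1064]
top bl 299 [415.7 270.5] [0.4296 0.107 ] [0.4333 0.1027] [0.438  0.0973]
top ye 346 [434.  146.4] [0.6703 0.0381] [0.6796 0.0322] [0.6913 0.0247]
top ye 89 [301.3 295.6] [0.401  0.3145] [0.404 0.315] [0.4078 0.3156]
top ye 207 [136. 321.] [0.3791 0.6055] [0.3816 0.6128] [0.3848 0.622 ]
top ye 542 [251.9 342.8] [0.3262 0.4048] [0.3275 0.4074] [0.3292 0.4107]
scene or 394 [306.3 215.5] [0.494  0.3349] [0.506  0.3492] [0.5213 0.3672]
scene or 191 [276.7 249. ] [0.3932 0.3027] [0.4024 0.316 ] [0.414  0.3329]
scene bl 726 [395.6 273.7] [0.5229 0.1156] [0.5358 0.1237] [0.5521 0.1339]
scene bl 290 [364.4 311.7] [0.4215 0.0949] [0.4315 0.1024] [0.4442 0.1119]
scene ye 58 [411.2 158.8] [0.7995 0.3195] [0.8202 0.3334] [0.8463 0.3509]
scene ye 125 [191.  185.8] [0.3612 0.5637] [0.3695 0.5844] [0.38   0.6107]
scene ye 359 [220.1 247.9] [0.3125 0.3742] [0.3194 0.3896] [0.3281 0.409 ]
scene ye 295 [484.7 271.8] [0.6527 0.0113] [0.6693 0.0165] [0.6902 0.023 ]
[0.5444 0.3993 0.065 ]
[0.5607 0.2854 0.065 ]
[0.4398 0.2676 0.065 ]
[0.4234 0.3792 0.065 ]
filt [0.409 0.23  0.012]
att [0.457 0.49  0.012]
hs [0.547 0.52  0.012]
```

```bash
python3 - <<'E'
from h import *
for n in("top","scene"):
    im=cv2.imread(f"pics/{n}0.png")
    for nm,lo,hi,z,q in(("square",(8,140,120),(32,255,255),.065,0),("tab",(8,140,120),(32,255,255),.046,1)):
        m=cv2.inRange(cv2.cvtColor(im,cv2.COLOR_BGR2HSV),lo,hi)
        cs=cv2.findContours(m,cv2.RETR_EXTERNAL,cv2.CHAIN_APPROX_NONE)[0]
        c0=(290,246) if n=="top" else (306,215)
        if q: c0=(300,294) if n=="top" else (278,249)
        c=min(cs,key=lambda c:np.hypot(*(c[:,0].mean(0)-c0)) if len(c)>20 else 1e9)
        P=np.array([ray(n,p,z)[:2] for p in c[:,0].astype(float)],np.float32)
        (ctr,sz,a)=cv2.minAreaRect(P*1000);print(n,nm,np.round(ctr,1),np.round(sz,1),round(a,1))
s=np.load if 0 else arm.get_state();print(s['t'])
E
```

```text
top square [494.  334.5] [54.7 54.7] 10.5
top tab [405.1 317.3] [30.1 35.8] 10.3
scene square [493.7 334.5] [54.1 55.6] 11.4
scene tab [403.7 316.1] [30.9 37.4] 8.2
0.1
```

```bash
python3 -m handwheel '[[[0,0.5,0,0,0,-0.37,255],[0,1,0,0,0,-0.74,255],[0,1,0,0,0,-0.96,255],[0,1,0,0,0,-0.96,255]]]' 20
```

```text
t: 0.6
eef_pos: [0.1931, 0.5625, 0.2267]
ee_rot: [-3.141, 0.0, 0.149]
force: [1.2, 0.7, 0.0]
width: 0.0533
gripper_force: 0.0
```

```bash
python3 -m handwheel '[[[0.3,0.6,0,0,0,-0.07,255],[0.6,1,0,0,0,-0.07,255],[0.8,1,0,0,0,-0.07,255]]]'
python3 -m handwheel '[[[0.4,0.6,0,0,0,0,255],[0.6,1,0,0,0,0,255],[0.6,1,0,0,0,0,255]]]'
python3 -m handwheel '[[[0.3,0.6,0,0,0.3,0,255],[0.6,1,0,0,0.4,0,255],[0.6,1,0,0,0.4,0,255]]]'
python3 - <<'E'
from h import *
from scipy.spatial.transform import Rotation as Ro
s=arm.get_state();R=Ro.from_euler('xyz',s['ee_rot']).as_matrix();print(s['eef_pos'],s['ee_rot'],s['force'],s['width'],s['t'])
print("tool shift to 20mm above pad /0.08:",R.T@(np.array([.402,.3165,.075])-s['eef_pos'])/.08)
E
```

```text
t: 0.98
eef_pos: [0.2696, 0.4919, 0.2268]
ee_rot: [-3.142, 0.0, 0.18]
force: [-0.5, 1.2, 0.4]
width: 0.0235
gripper_force: 0.0
t: 1.35
eef_pos: [0.3317, 0.4225, 0.2263]
ee_rot: [3.141, 0.0, 0.179]
force: [0.4, 0.5, 0.3]
width: 0.0006
gripper_force: 0.0
t: 1.72
eef_pos: [0.3923, 0.3525, 0.2263]
ee_rot: [3.141, -0.2, 0.182]
force: [-1.0, -0.5, -0.4]
width: 0.0007
gripper_force: 0.0
[0.3923117  0.35252317 0.22630922] [ 3.14136046 -0.20025257  0.18217567] [-0.96123407 -0.50469863 -0.38526225] 0.0006823401107369347 1.725
tool shift to 20mm above pad /0.08: [-0.33945334  0.46434633  1.8611403 ]
```

```bash
python3 -m handwheel '[[[-0.2,0.3,0.5,0,0,0,255],[-0.34,0.46,1,0,0,0,255],[-0.34,0.46,1,0,0,0,255]]]'
python3 -m handwheel '[[[0,0,0.5,0,0,0,255],[0,0,0.86,0,0,0,255],[0,0,0.86,0,0,0,255]]]'
python3 - <<'E'
from h import *
cv2.imwrite("pics/s1.png",cv2.resize(cams.grab_frame("scene")[170:330,180:400],None,fx=3,fy=3,interpolation=2))
E
```

```text
t: 2.1
eef_pos: [0.3874, 0.314, 0.1405]
ee_rot: [3.137, -0.197, 0.184]
force: [0.5, 0.3, 0.6]
width: 0.0008
gripper_force: 0.0
t: 2.48
eef_pos: [0.4022, 0.3189, 0.0751]
ee_rot: [3.139, -0.199, 0.185]
force: [-0.5, 0.1, 0.8]
width: 0.0005
gripper_force: 0.0
```

View pics/s1.png

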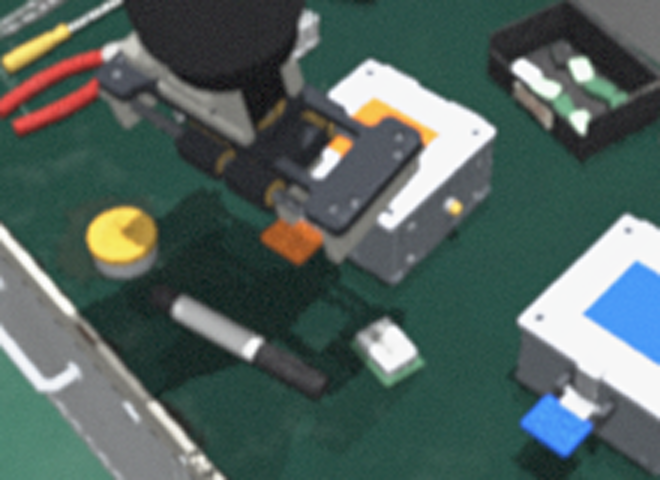

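The closed fingertips sit directly above the orange tab (crop ~(290,215) over the pad at (292,242)), with the loose parts clear.

```bash
python3 -m handwheel '[[[-0.04,0,0.2,0,0,0,255],[-0.07,0,0.33,0,0,0,255],[-0.08,0,0.39,0,0,0,255]]]'
python3 -m handwheel '[[[0,0,0.03,0,0,0,255],[0,0,0.03,0,0,0,255],[0,0,0.03,0,0,0,255]]]'
python3 - <<'E'
from h import *
im=cams.grab_frame("top")
for a,c in blobs(im,(8,140,120),(32,255,255)):print(a,c.round(1))
E
```

```text
t: 2.9
eef_pos: [0.402, 0.3188, 0.0443]
ee_rot: [-3.14, -0.201, 0.185]
force: [-1.9, 0.6, 2.0]
width: 0.0005
gripper_force: 1.4
t: 3.28
eef_pos: [0.4024, 0.3185, 0.0417]
ee_rot: [-3.141, -0.201, 0.184]
force: [-2.8, 2.4, 2.9]
width: 0.0006
gripper_force: 1.6
54 [431.3 141.8]
787 [285.2 240. ]
69 [138.5 323.8]
303 [248.4 346.3]
```

```bash
python3 -m handwheel '[[[0,0,0.025,0,0,0,255],[0,0,0.025,0,0,0,255],[0,0,0.025,0,0,0,255],[0,0,0.025,0,0,0,255]]]'
python3 - <<'E'
from h import *
a=cams.grab_frame("scene")[150:330,180:400];b=cams.grab_frame("top")[170:350,210:430]
cv2.imwrite("pics/s2.png",cv2.resize(np.hstack([a,b]),None,fx=1.8,fy=1.8,interpolation=2))
E
```

```text
t: 3.82
eef_pos: [0.4025, 0.3183, 0.0394]
ee_rot: [-3.141, -0.2, 0.185]
force: [-6.7, 0.9, 6.6]
width: -0.0
gripper_force: 3.7
```

View pics/s2.png

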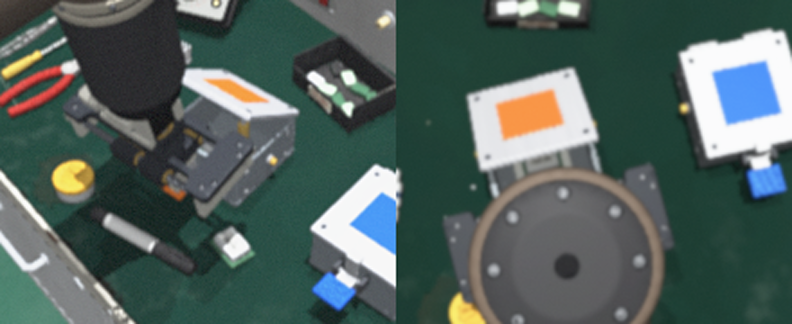

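The lid stands sprung up in both views, the blue box is shut, and the loose parts haven't moved. Next: rise off the tab, then push the lid back along its arc.

```bash
python3 -m handwheel '[[[0.08,0,-0.4,0,0,0,255],[0.165,0,-0.81,0,0,0,255],[0.165,0,-0.81,0,0,0,255]]]'
python3 - <<'E'
from h import *
from scipy.spatial.transform import Rotation as Ro
s=arm.get_state();R=Ro.from_euler('xyz',s['ee_rot']).as_matrix();y=.184
p=np.array([.4954,.3338,0]);bx=np.array([np.cos(y),np.sin(y),0])
print(s['eef_pos'],s['force'],(s['eef_pos']-p)@bx)
for x,z in((-50,105),(-35,114),(-7,142),(30,156),(60,157),(78,154)):
    print(x,z,(R.T@(p+bx*x/1e3+np.array([0,0,z/1e3])-s['eef_pos'])/.08).round(2))
E
```

```text
t: 4.3
eef_pos: [0.4032, 0.3192, 0.1075]
ee_rot: [-3.138, -0.202, 0.183]
force: [-0.1, 0.3, -0.4]
width: 0.0004
gripper_force: 0.0
[0.40323738 0.3191877  0.10745682] [-0.08385872  0.27072859 -0.39531739] -0.09328040481086988
-50 105 [0.52 0.03 0.14]
-35 114 [0.73 0.03 0.07]
-7 142 [ 1.14  0.03 -0.21]
30 156 [ 1.63  0.03 -0.28]
60 157 [ 2.    0.03 -0.22]
78 154 [ 2.21  0.03 -0.14]
```

Moving slowly: 0.73 first, then increments.

```bash
python3 -m handwheel '[[[0.25,0,0.07,0,0,0,255],[0.45,0,0.12,0,0,0,255],[0.58,0,0.12,0,0,0,255],[0.68,0,0.09,0,0,0,255],[0.76,0,0.05,0,0,0,255]]]'
python3 -m handwheel '[[[0.1,0,-0.08,0,0,0,255],[0.2,0,-0.15,0,0,0,255],[0.3,0,-0.22,0,0,0,255],[0.38,0,-0.26,0,0,0,255],[0.46,0,-0.28,0,0,0,255]]]'
python3 - <<'E'
from h import *
a=cams.grab_frame("scene")[130:310,180:400];b=cams.grab_frame("top")[170:350,210:430]
cv2.imwrite("pics/s3.png",cv2.resize(np.hstack([a,b]),None,fx=1.8,fy=1.8,interpolation=2))
E
```

```text
t: 4.92
eef_pos: [0.462, 0.3285, 0.1134]
ee_rot: [3.141, -0.199, 0.184]
force: [-2.8, -1.9, 0.9]
width: 0.0004
gripper_force: 1.1
t: 5.55
eef_pos: [0.4935, 0.335, 0.1432]
ee_rot: [-3.141, -0.2, 0.184]
force: [-0.5, -0.5, 0.2]
width: 0.0006
gripper_force: 0.4
```

View pics/s3.png

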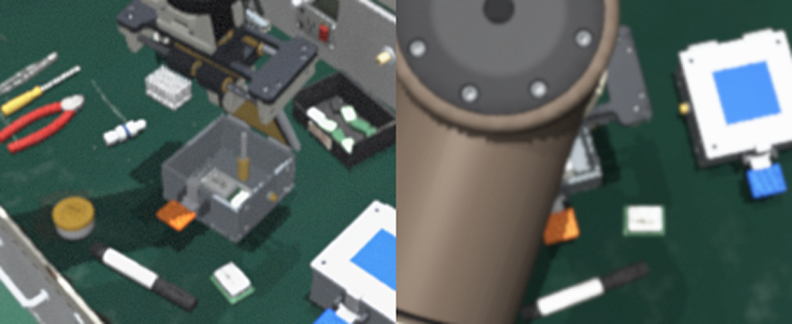

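The box is open and its lid is nearly upright behind the fingers. The tab has sprung back. I'll continue towards the stop.

```bash
python3 -m handwheel '[[[0.15,0,-0.03,0,0,0,255],[0.3,0,-0.05,0,0,0,255],[0.43,0,-0.06,0,0,0,255],[0.55,0,-0.05,0,0,0,255],[0.65,0,-0.03,0,0,0,255]]]'
python3 -m handwheel '[[[0.1,0,0.02,0,0,0,255],[0.18,0,0.04,0,0,0,255],[0.25,0,0.06,0,0,0,255],[0.3,0,0.08,0,0,0,255],[0.3,0,0.08,0,0,0,255]]]'
```

```text
t: 6.28
eef_pos: [0.5435, 0.3442, 0.1555]
ee_rot: [-3.141, -0.2, 0.184]
force: [-0.4, 0.0, 0.5]
width: 0.0004
gripper_force: 0.3
t: 6.9
eef_pos: [0.5673, 0.3486, 0.1538]
ee_rot: [3.142, -0.2, 0.184]
force: [-0.4, -0.3, -0.4]
width: 0.0003
gripper_force: 0.0
```

```bash
python3 -m handwheel '[[[0.05,0,0.01,0,0,0,255],[0.08,0,0.02,0,0,0,255],[0.08,0,0.02,0,0,0,255]]]'
```

```text
t: 7.28
eef_pos: [0.5702, 0.3489, 0.1535]
ee_rot: [3.141, -0.195, 0.184]
force: [-22.5, -0.0, 13.7]
width: 0.0005
gripper_force: 12.8
```

Firm contact at the stop. Back off slowly and check.

```bash
python3 -m handwheel '[[[-0.03,0,0,0,0,0,255],[-0.1,0,-0.02,0,0,0,255],[-0.3,0,-0.06,0,0,0,255],[-0.65,0,-0.2,0,0,0,255],[-1,0,-0.5,0,0,0,255]]]'
python3 -m handwheel '[[[-0.4,0,-0.4,0,0,0,255],[-0.8,0,-0.8,0,0,0,255],[-1,0,-1,0,0,0,255],[-1,0,-1,0,0,0,255]]]'
python3 - <<'E'
from h import *
a=cams.grab_frame("scene")[100:310,180:400];b=cams.grab_frame("top")[150:360,180:430]
cv2.imwrite("pics/s4.png",cv2.resize(np.hstack([a,b]),None,fx=1.7,fy=1.7,interpolation=2))
E
```

```text
t: 7.9
eef_pos: [0.487, 0.3328, 0.1759]
ee_rot: [3.14, -0.198, 0.184]
force: [-0.5, 0.1, 0.5]
width: 0.0001
gripper_force: 0.0
t: 8.4
eef_pos: [0.395, 0.3169, 0.2408]
ee_rot: [-3.139, -0.202, 0.185]
force: [0.5, 0.0, 0.6]
width: 0.0005
gripper_force: 0.0
```

View pics/s4.png

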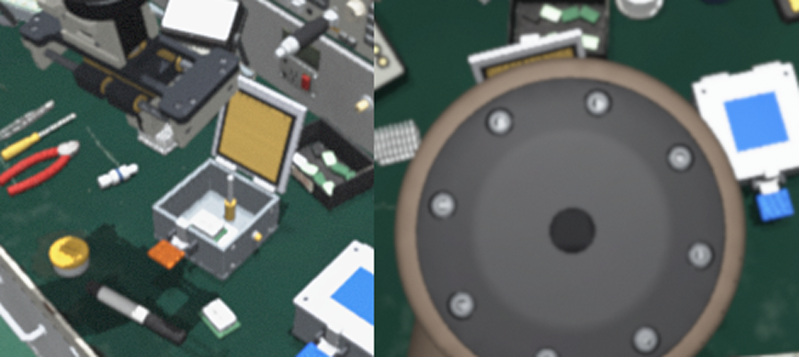

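```bash
python3 - <<'E'
from h import *
y=.184;p=np.array([.4954,.3338,0]);R=np.array([[np.cos(y),np.sin(y),0],[-np.sin(y),np.cos(y),0],[0,0,1]])
for n,uv in(("scene",(309,146)),("scene",(359,163)),("top",(180+(470-374)/1.7,150+60/1.7)),("top",(180+(584-374)/1.7,150+36/1.7))):
    print(n,*[(R@(ray(n,uv,z)-p)*1e3).round() for z in(.17,.175)])
print(arm.get_state()['qd'].round(3))
E
```

```text
scene [ 73.  55. 170.] [ 68.  51. 175.]
scene [ 93. -53. 170.] [ 88. -56. 175.]
top [ 91.  56. 170.] [ 89.  55. 175.]
top [ 86. -57. 170.] [ 84. -56. 175.]
[-0.014  0.026  0.004 -0.    -0.001  0.002]
```

```bash
python3 -m handwheel '[[[0,0,0,0,0,0,255],[0,0,0,0,0,0,255],[0,0,0,0,0,0,255]]]'; python3 -c "
from station import arm
print(arm.job_done())"
```

```text
t: 8.88
eef_pos: [0.3962, 0.3165, 0.2389]
ee_rot: [3.141, -0.199, 0.184]
force: [-0.4, -0.2, 0.2]
width: 0.0005
gripper_force: 0.0
the job is handed in; nothing more can be done
None
```

I handed the job in at about 9 s with the orange lid pushed back onto its stop, its tab back up, the blue box shut, the loose parts not seen to move and the hand clear; the hand-in returned no verdict.

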